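Lay the multimeter on its back in its cradle

TASK

The hand multimeter has been left standing on end in its low cradle. Without picking it up, push it over backwards so that it lies on its back with its display and dial facing up, then push it along the cradle until its display end is up against the end stop. Leave the wooden block, oil bottle, grease tin and solder reel that stand round the cradle where they are.

Things in the scene. Friction and masses are not known exactly. Their poses are not given: they have to be found in the camera images.
- meter: the hand multimeter: dark box 138 mm long, 75 wide, 30 thick (42 over the dial mid-face), about 0.28 kg, loose. Origin: centre of its back face; x along its length towards the display end, y across, z out of its face. At the start it stands on the end away from the display (x up), face to the cradle's open end. Pushed about 12 degrees past upright it falls over
- meter_head (a point): centre of the meter's display end, half-way through its thickness (axes as the meter)
- meter_foot (a point): centre of the meter's other end, on which it stands at the start, half-way through its thickness (axes as the meter)
- meter_heel (a point): middle of the edge between that foot end and the back face: the edge about which the meter tips (axes as the meter)
- cradle: meter cradle, fixed to the counter: aluminium base 250 x 132 mm, cork-lined floor 4 mm above the counter, two side rails (112 mm apart inside, tops 11 mm above the counter), an end stop at its +x end, the -x end open. Origin: centre of its underside; x along it from the open end towards the stop, y across, z up
- cradle_stop (a point): middle of the inner face of the end stop, at floor level, 105 mm along x from the cradle's origin; the stop is a bar 12 mm thick along x, its top 22 mm above the floor (axes as the cradle)
- wood_block: beech block 92 x 61 x 22 mm standing on end about 160 mm to the +y side of the cradle's centre line; origin half-way up, on one of its two large faces. A bystander, loose
- oil_bottle: white oil bottle with a spout, 41 mm wide, 118 mm high, standing beyond the end stop; origin centre of its underside. A bystander, loose
- grease_tin: round tin 57 mm wide, 24 mm high, standing beside the cradle on its -y side or beyond the end stop; origin centre of its underside. A bystander, loose
- solder_reel: reel of solder 50 mm wide, 30 mm high, standing in the other of those two places; origin centre of its underside. A bystander, loose
Mind the look-alikes: they are no part of the job. Leave any orange, pink or purple look-alike of the meter alone.

How it is judged (in metres and radians):
On the way:
1. the meter lies on its back in the cradle, face up (angle between meter's own z axis and vertical below 0.1 rad and height (world z) of meter below 0.012 m), for 0.2 s.
At the end, for the whole second after the job is handed in: the meter lies flat on its back on the cradle floor between the rails (face up within 0.08 rad, back within 5 mm of the floor), the middle of its display end within 6 mm of the end stop, its length along the cradle within 0.2 rad, at rest (angle between meter's own z axis and vertical below 0.08 rad and height (world z) of meter below 0.009 m and x of meter_head in the frame of cradle_stop between -0.006 and 0.004 m and y of meter_head in the frame of cradle_stop between -0.03 and 0.03 m and angle between the x axis of meter and the x axis of cradle, either way round below 0.2 rad and linear speed of meter below 0.01 m/s); the robot touches nothing.
It fails at once if the meter is picked up: its heel edge rises more than 16 mm off the cradle floor (height (world z) of meter_heel above 0.02 m).
It fails at once if the meter falls towards its face (angle between meter's own z axis and vertical above 2.1 rad).
It fails at once if the wooden block is moved by 20 mm or knocked over (distance of wood_block from where it was at the start of the episode above 0.02 m).
It fails at once if the oil bottle is moved by 20 mm or knocked over (distance of oil_bottle from where it was at the start of the episode above 0.02 m or angle between oil_bottle's own z axis and vertical above 0.5 rad).
It fails at once if the grease tin or the solder reel is moved by 20 mm (distance of any of grease_tin, solder_reel from where it was at the start of the episode above 0.02 m).
It also fails if it takes over 38 s, if anything falls off the work surface, if the arm or the gripper's body presses on something with over 40 N, if the wrist force passes 120 N, or if a joint passes its speed limit or range.

ROBOT

A 7-joint arm with a two-finger parallel gripper is mounted at the origin on a cart in front of the work surface, level with it; the furniture and walls round the work are solid. World frame = base frame: x ahead of the robot, y to its left, z up, the work surface at z = 0. Lengths are in mm, angles in rad, forces in N, time in s.
With the tool pointing down it reaches from about 400 to 875 mm from the base axis. Payload 6.5 kg.
Tool frame: the origin (TCP) lies midway between the tips of the shut fingers; the grasp point (between the pads) lies 19 mm behind it; z points along the fingers, y is the line along which they close (so a half turn about z gives the same grasp; the last joint's range is limited). The gripper opens to 85 mm and grips with 20 to 120 N. Pads are 22 mm wide; open, the fingers measure 114 mm over their backs; the gripper's body (76 mm by 85 mm) begins 54 mm behind the grasp point. The pads swing forward as they close: fully open they stand 13 mm farther back than shut.
Start: joints at [-1.319, 0.536, -0.004, 1.538, 0.003, 1.067, -0.071], TCP at [203.106, 617.445, 231.29] pointing down, gripper open.
Joint ranges: [-2.7, 2.7], [-0.37, 2.16], [-1.27, 1.26], [0.24, 2.4], [-1.31, 4.45], [0.19, 1.91], [-2.76, 2.76]. Speed limits (rad/s): [2.39, 2.39, 3.14, 3.14, 3.14, 3.14, 3.14].

INTERFACE

Orientations are given as a unit quaternion [x, y, z, w].
In Python, from plant import bot, eyes, ticket gives the robot as it stands. The module is installed in compiled form; this text tells all that it offers.
- The arm moves only by the tool step_arm, never from a script. Its argument "motion" is a list of rows, each a list of 3 entries, a list of its own where there are three numbers: the shift along the world's x, y, z in mm, then the turn, a rotation vector about the world's x, y, z in rad, then the closure, from -1 (fully open) to 1 (shut), so that 0 is half open. A call has 1 to 8 rows; each row is the pose to reach, as a shift and turn from the pose commanded when the call began; what a row does not reach only later rows make up. A row lasts 1/8 s, in which the tool goes at most 62.5 mm and 10.7 degrees, less where a joint would pass 70% of its speed; a pose out of reach is approached as far as the arm can. A call with a gripper value outside its range is refused whole. The fingers move at their own pace and stop on an object; "newtons" is the grip in N (left out, the last holds). Time passes only in rows, so rows that repeat a pose let the fingers close. It gives the time, the measured TCP pose, the force, the opening and the grip force at its end, in the units of the state.
- bot.observe(): the state, without advancing time (a new reading comes with each control period).
- eyes.grab_frame(name): name is "scene" or "top" or "wrist"; returns (picture, depth): 400x640x3 uint8, red, green, blue; 400x640 float32, mm along the optical axis (not along the pixel's ray), 0 where there is no reading.
- eyes.calibration(name): a dict with "fx", "fy", "cx", "cy" (pixels), "R" (3x3) and "t" (3): a world point X has camera coordinates R X + t. Camera axes: x right, y down, z forward; pixel columns grow to the right and rows downward; lengths in mm; the calibration is good to about 2 mm. A picture is of the moment at which its call begins: read the wrist's pose just before it. calibration takes no time and is no camera call; for the wrist camera it gives the pose at the moment of the call.
- ticket.close_job(): hands the job in; it is judged then, once.
The state is a dict: "clock": time; "qpos": joint angles; "qd": joint speeds; "joint_efforts": joint torques, N m; "ee_pos": TCP position; "eef_rot": TCP orientation; "wrist_force": force on the tool from outside, world axes, zero at the start; "wrist_torque": the same for the moment, N m; "grip_width": finger opening in mm; "finger_force": force on a finger pad.
Only numpy, scipy, OpenCV 4.12 (cv2) and the standard library are available. Lean on these libraries where they do the work, as an engineer would, in place of code of your own. Each camera call takes 0.05 s, during which the arm holds its last target. There are 200 camera calls.

## Working session

There is one attempt and no reset: what is moved stays moved. The work goes in short steps, Python scripts to look and compute and a tool call to move; the robot and the scene stay as the last step left them, time stands still between calls to the robot, and variables do not carry over. Pictures are saved under pics/ and viewed, at most 10 in all, crops included, and the job is handed in when it is done.

Besides the shell and the picture viewer there is one more tool, called after "Call:" in YAML: its name, and indented under it one key for each argument. step_arm: Moves the arm, as the interface text tells. Its arguments: {"type":"object","properties":{"motion":{"type":"array","items":{"type":"array"}},"newtons":{"type":"number"}},"required":["motion"]}

```bash
mkdir -p pics
cat > h.py <<'E'
import numpy as np, cv2
from plant import bot, eyes, ticket
def cloud(n):
    p,d=eyes.grab_frame(n); c=eyes.calibration(n)
    v,u=np.mgrid[0:400,0:640]
    X=np.stack([(u-c['cx'])/c['fx']*d,(v-c['cy'])/c['fy']*d,d],-1)
    W=(X-np.array(c['t']))@np.array(c['R'])
    W[d==0]=np.nan
    return p,W
def save(n,p): cv2.imwrite('pics/'+n,p[:,:,::-1])
E
python3 - <<'E'
from h import *
a,A=cloud('top'); b,B=cloud('scene')
np.savez('c0.npz',a=a,A=A,b=b,B=B)
save('p0.png',np.vstack([a,b])[:, :])
im=cv2.imread('pics/p0.png'); cv2.imwrite('pics/t0.png',im[:400]); cv2.imwrite('pics/s0.png',im[400:])
o=bot.observe(); print(o['clock'],o['ee_pos'],o['eef_rot'],o['grip_width'])
E
```

```text
0.1 [202.9387558  616.9223098  230.48859706] [ 1.58186878e-01  9.87408884e-01 -7.75485539e-04 -7.41315229e-05] 85.17311099831322
```

View pics/t0.png

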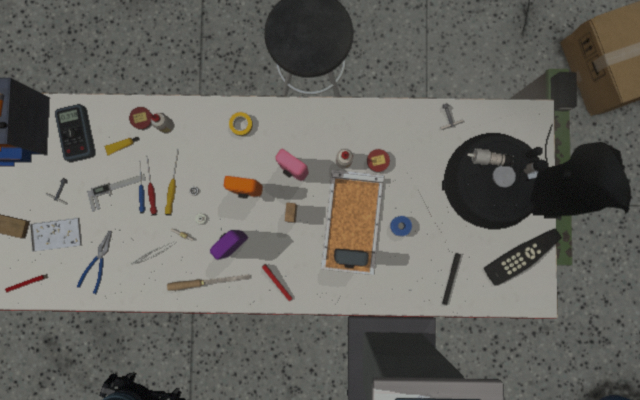

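View pics/s0.png

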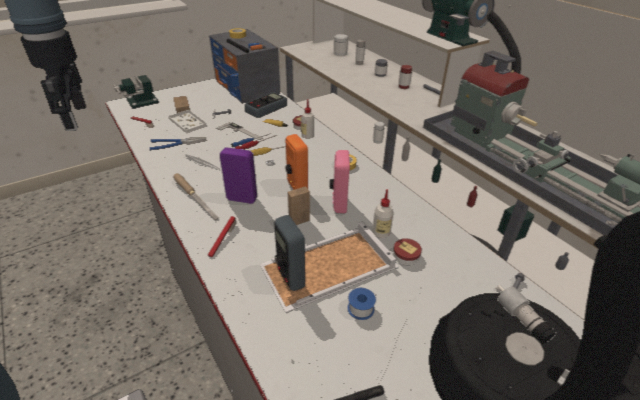

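Top view: the cradle spans columns 325-383 and rows 172-272, with the stop at the top. The meter stands at (351,257) near the open end. Bottle (344,157), tin (378,160), reel (400,226) and block (290,212) are around it. Next I'll turn these into world coordinates.

Run:
```python
from h import *
z=np.load('c0.npz');a,A,b,B=z['a'],z['A'],z['b'],z['B']
for n,(u,v) in dict(meter=(351,257),bottle=(344,157),tin=(378,160),reel=(400,226),block=(290,212),floor1=(355,185),floor2=(350,235),pink=(292,164),stop=(356,174),orange=(242,186),purple=(228,244)).items(): print(n,A[v,u].round(1))
# cork pixels: orange-brown
hsv=cv2.cvtColor(a,cv2.COLOR_RGB2HSV).astype(int)
m=(hsv[...,0]>5)&(hsv[...,0]<22)&(hsv[...,1]>90)&(A[...,2]<15)
m[:, :322]=0;m[:,386:]=0;m[:165]=0;m[280:]=0
pts=A[m][:,:2].astype(np.float32); print(m.sum(),np.nanmedian(A[m],0))
r=cv2.minAreaRect(pts); print('cork',r, cv2.boxPoints(r).round(1).tolist())
# meter top
for C,nm in((A,'top'),(B,'scene')):
    c=A[257,351]
    k=(np.abs(C[...,0]-c[0])<70)&(np.abs(C[...,1]-c[1])<70)
    mt=k&(C[...,2]>125)&(C[...,2]<160)
    P=C[mt]; r=cv2.minAreaRect(P[:,:2].astype(np.float32)); print(nm,mt.sum(),np.median(P,0).round(1),r,cv2.boxPoints(r).round(1).tolist())
# surroundings: heights over 15 within 150..
c=np.nanmedian(A[m],0)
```

```text
meter [456.7 224.3 139.8]
bottle [687.9 240.2  90.1]
tin [691.5 153.2  24.8]
reel [529.2  95.1   3.9]
block [557.1 365.   86.7]
floor1 [6.309e+02 2.082e+02 4.000e-01]
floor2 [505.1 219.9   6.6]
pink [663.3 359.1 137.5]
stop [658.5 206.    3. ]
orange [612.1 470.6 137.4]
purple [481.8 498.9 136.6]
3317 [545.69967424 214.71285533   3.49178941]
cork ((531.6456909179688, 215.0516357421875), (109.66932678222656, 221.77505493164062), 84.41473388671875) [[415.8999938964844, 171.3000030517578], [636.7000122070312, 149.6999969482422], [647.2999877929688, 258.79998779296875], [426.6000061035156, 280.3999938964844]]
top 460 [454.7 224.3 140. ] ((453.8740234375, 222.87351989746094), (74.12841796875, 31.744333267211914), 85.37400817871094) [[435.1000061035156, 187.1999969482422], [466.70001220703125, 184.60000610351562], [472.70001220703125, 258.5], [441.0, 261.1000061035156]]
scene 644 [448.7 213.4 140. ] ((451.8224182128906, 221.61415100097656), (72.00855255126953, 32.134544372558594), 86.1900405883789) [[433.3999938964844, 186.8000030517578], [465.5, 184.60000610351562], [470.20001220703125, 256.5], [438.20001220703125, 258.6000061035156]]
```

The cradle axis points along (0.995, -0.098) and the stop face is near (642,204). The meter's centre is at (453.5,222.5), its top at z 141, its face at x≈438. Sizes and heights agree with the given ones. I'll approach from the open end with the fingers half open, square to the cradle.

Call:
step_arm:
  motion:
    - [[26,-55,0],[0,0,0.04],0]
    - [[52,-110,0],[0,0,0.08],0]
    - [[78,-165,0],[0,0,0.12],0]
    - [[104,-220,0],[0,0,0.16],0]
    - [[130,-275,0],[0,0,0.2],0]
    - [[156,-330,0],[0,0,0.22],0]
    - [[182,-387,0],[0,0,0.22],0]
    - [[182,-387,0],[0,0,0.22],0]
  newtons: 40

```text
clock: 1.1
ee_pos: [386.7, 225.6, 231.2]
eef_rot: [0.053, 0.999, -0.001, 0.0]
wrist_force: [-0.3, 0.7, 0.8]
grip_width: 42.4
finger_force: 0.0
```

Call:
step_arm:
  motion:
    - [[0,0,-50],[0,0,0],0]
    - [[0,0,-100],[0,0,0],0]
    - [[0,0,-118],[0,0,0],0]
    - [[0,0,-118],[0,0,0],0]
    - [[15,-1,-118],[0,0,0],0]
    - [[30,-2,-118],[0,0,0],0]
    - [[30,-2,-118],[0,0,0],0]

```text
clock: 1.98
ee_pos: [417.5, 228.6, 114.2]
eef_rot: [0.05, 0.999, 0.001, 0.001]
wrist_force: [-0.3, 0.2, -0.2]
grip_width: 42.8
finger_force: 0.0
```

Call:
step_arm:
  motion:
    - [[7,-2,0],[0,0,0],0]
    - [[13,-3,0],[0,0,0],0]
    - [[19,-4,0],[0,0,0],0]
    - [[25,-4,0],[0,0,0],0]
    - [[31,-5,0],[0,0,0],0]
    - [[37,-5,0],[0,0,0],0]
    - [[43,-6,0],[0,0,0],0]
    - [[43,-6,0],[0,0,0],0]

```text
clock: 2.98
ee_pos: [458.6, 222.3, 113.3]
eef_rot: [0.049, 0.999, 0.0, 0.0]
wrist_force: [-0.2, -0.5, 0.7]
grip_width: 42.6
finger_force: 0.0
```

Run:
```python
from h import *
b,B=cloud('scene'); save('s1.png',b)
```

```text
(no output)
```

View pics/s1.png

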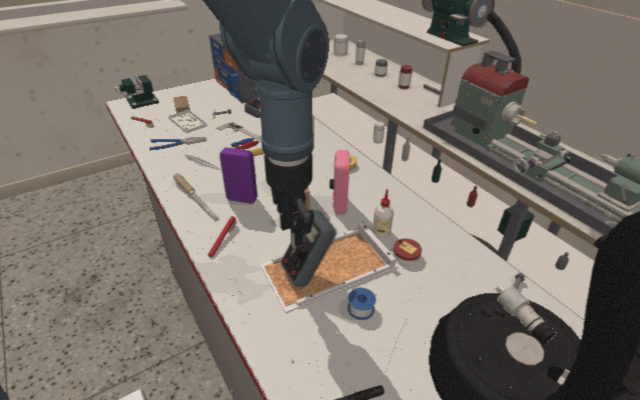

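The meter is tilted about 20-25° away from the fingers around (310,250) and is falling freely with no contact force. I'll back off and let it settle.

Call:
step_arm:
  motion:
    - [[-15,2,0],[0,0,0],0]
    - [[-35,4,0],[0,0,0],0]
    - [[-55,6,0],[0,0,0],0]
    - [[-55,6,0],[0,0,0],0]
    - [[-55,6,0],[0,0,0],0]
    - [[-55,6,0],[0,0,0],0]

```text
clock: 3.78
ee_pos: [403.8, 228.4, 113.4]
eef_rot: [0.049, 0.999, 0.0, 0.0]
wrist_force: [1.0, -0.4, 0.1]
grip_width: 42.4
finger_force: 0.0
```

```bash
cat > m.py <<'E'
from h import *
import sys
a,A=cloud('top'); b,B=cloud('scene'); save(sys.argv[1]+'.png',b); save(sys.argv[1]+'t.png',a)
o=np.array([531.6,215.]); ux=np.array([.9952,-.0975]); uy=np.array([.0975,.9952])
for C,n in((A,'top'),(B,'scene')):
    s=(C[...,:2]-o)@ux; t=(C[...,:2]-o)@uy
    k=(C[...,2]>27)&(C[...,2]<52)&(s>-100)&(s<125)&(abs(t)<60)
    P=C[k]; r=cv2.minAreaRect(P[:,:2].astype(np.float32)); print(n,k.sum(),np.median(P,0).round(1),r,cv2.boxPoints(r).round().tolist(),'s',s[k].min(),s[k].max(),'t',t[k].min(),t[k].max())
    k=(C[...,2]>17)&(C[...,2]<26.5)&(s>95)&(s<140)&(abs(t)<50); print(' stop s',np.percentile(s[k],[5,50,95]) if k.any() else None,k.sum())
E
python3 m.py s2
```

```text
top 1665 [547.3 215.1  34.6] ((565.989990234375, 216.29833984375), (116.38710021972656, 175.9224853515625), 81.8092269897461) [[471.0, 171.0], [645.0, 146.0], [661.0, 261.0], [487.0, 286.0]] s -53.82961002052808 122.70709143700165 t -57.411250658156746 58.97979795077231
 stop s [111.93640378 117.45318355 138.01651182] 158
scene 1890 [537.4 208.6  35.3] ((563.5340576171875, 211.9855194091797), (116.93383026123047, 175.69775390625), 85.20475006103516) [[471.0, 161.0], [646.0, 146.0], [656.0, 263.0], [481.0, 278.0]] s -56.13343754704236 120.16743136818158 t -57.23499217633903 59.76002192307139
 stop s [109.56703641 113.32850069 138.53192141] 254
```

View pics/s2.png

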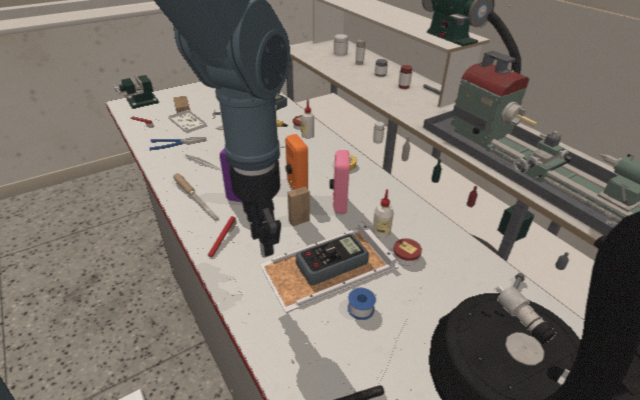

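The meter lies face up on its back, display towards the stop at about (345,250), well aligned. Its foot is at x≈478 and the gap to the stop is about 26 mm. I'll lower behind the foot and push.

Call:
step_arm:
  motion:
    - [[12,-2,-35],[0,0,0],0]
    - [[24,-3,-70],[0,0,0],0]
    - [[36,-5,-95],[0,0,0],0]
    - [[36,-5,-100],[0,0,0],0]
    - [[44,-6,-100],[0,0,0],0]
    - [[52,-7,-100],[0,0,0],0]
    - [[56,-7,-100],[0,0,0],0]
    - [[56,-7,-100],[0,0,0],0]

```text
clock: 4.88
ee_pos: [459.7, 221.6, 13.8]
eef_rot: [0.049, 0.999, 0.0, 0.001]
wrist_force: [-0.4, -0.1, 0.3]
grip_width: 42.7
finger_force: 0.0
```

Call:
step_arm:
  motion:
    - [[6,-1,0],[0,0,0],0]
    - [[11,-1,0],[0,0,0],0]
    - [[16,-2,0],[0,0,0],0]
    - [[20,-2,0],[0,0,0],0]
    - [[24,-3,0],[0,0,0],0]
    - [[24,-3,0],[0,0,0],0]

```text
clock: 5.62
ee_pos: [484.3, 218.2, 13.4]
eef_rot: [0.049, 0.999, 0.0, 0.001]
wrist_force: [0.1, 0.3, 0.0]
grip_width: 43.0
finger_force: 0.0
```

Call:
step_arm:
  motion:
    - [[3,0,0],[0,0,0],0]
    - [[6,-1,0],[0,0,0],0]
    - [[8,-1,0],[0,0,0],0]
    - [[8,-1,0],[0,0,0],0]

```text
clock: 6.12
ee_pos: [491.9, 217.3, 13.3]
eef_rot: [0.049, 0.999, 0.0, 0.001]
wrist_force: [-0.8, 0.6, 0.5]
grip_width: 42.7
finger_force: 0.1
```

```bash
python3 m.py s3
```

```text
top 1242 [591.3 213.   34.6] ((587.4456787109375, 210.0977783203125), (116.32490539550781, 133.6767120361328), 83.833740234375) [[515.0, 159.0], [648.0, 145.0], [660.0, 261.0], [527.0, 275.0]] s -10.466704013135898 123.34701439297787 t -58.16846292483675 58.160027534939736
 stop s [111.5113673  117.47714826 138.34263908] 166
scene 1574 [572.5 199.3  35.4] ((564.4586791992188, 212.2511749267578), (110.27057647705078, 171.00657653808594), 83.87979125976562) [[474.0, 167.0], [644.0, 148.0], [655.0, 258.0], [485.0, 276.0]] s -52.34976008886627 118.78845411607371 t -55.4059316785866 54.89133176401946
 stop s [109.70840528 116.03198745 138.4734006 ] 229
```

View pics/s3.png

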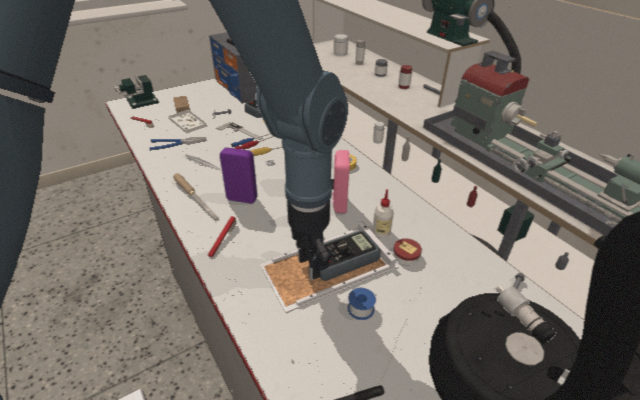

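The meter's display end at (375,240) is nearly at the stop. I'll push on until the force rises.

Call:
step_arm:
  motion:
    - [[2,0,0],[0,0,0],0]
    - [[4,0,0],[0,0,0],0]
    - [[4,0,0],[0,0,0],0]

```text
clock: 6.6
ee_pos: [493.7, 217.5, 13.1]
eef_rot: [0.049, 0.999, -0.0, -0.001]
wrist_force: [-5.9, 0.3, 4.9]
grip_width: 42.8
finger_force: 2.9
```

Force jumped to 6 N and motion stalled, so it is on the stop. I'll back off and check.

Call:
step_arm:
  motion:
    - [[-10,1,0],[0,0,0],0]
    - [[-35,3,0],[0,0,0],0]
    - [[-60,6,20],[0,0,0],0]
    - [[-80,8,60],[0,0,0],0]
    - [[-90,9,110],[0,0,0],0]
    - [[-90,9,110],[0,0,0],0]

```text
clock: 7.35
ee_pos: [406.9, 228.2, 126.6]
eef_rot: [0.048, 0.999, 0.002, 0.003]
wrist_force: [0.5, 0.2, 0.1]
grip_width: 42.9
finger_force: 0.0
```

```bash
python3 m.py s4
python3 - <<'E'
import cv2
a=cv2.imread('pics/s4.png')[210:310,240:420]; cv2.imwrite('pics/s4c.png',cv2.resize(a,None,fx=4,fy=4,interpolation=2))
E
```

```text
top 1684 [576.1 210.4  34.6] ((579.9060668945312, 209.134033203125), (116.51962280273438, 148.22572326660156), 83.94014739990234) [[500.0, 159.0], [647.0, 143.0], [660.0, 259.0], [512.0, 275.0]] s -25.52839728794482 122.72465853223054 t -59.97585210916551 56.54905544829611
 stop s [111.94993387 117.69376736 138.69277629] 152
scene 1844 [565.5 204.2  35.2] ((577.6910400390625, 210.5704803466797), (112.77093505859375, 147.3822021484375), 84.74473571777344) [[499.0, 161.0], [646.0, 148.0], [656.0, 260.0], [509.0, 273.0]] s -27.445060309586363 120.09315695442822 t -55.886715920499576 56.89064174435752
 stop s [103.46351411 116.16328584 138.82947946] 190
```

View pics/s4c.png

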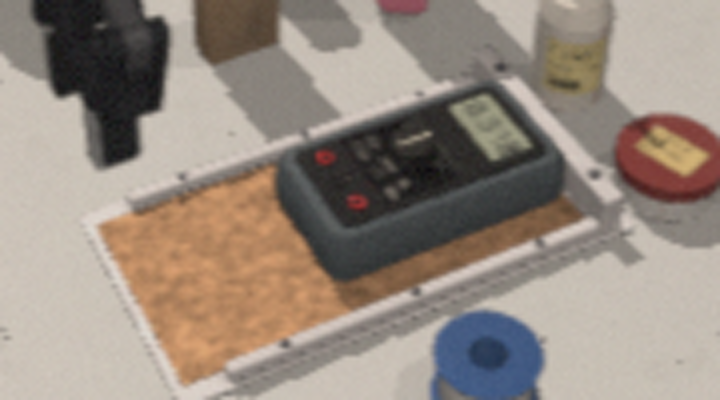

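The meter lies flat against the stop, square to it and between the rails. The foot at s≈-26.5 puts the head at about 111.5, which matches the stop face. The robot is clear.

```bash
python3 -c "
from plant import ticket
print(ticket.close_job())"
```

```text
the job is handed in; nothing more can be done
None
```

The meter was pushed over onto its back, face up, and slid along until its display end met the end stop. The last images show it flat and square between the rails. I never touched the bystanders, and the job is handed in, though no verdict came back.

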